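# Centre the soy cruet on its cast-iron stand

## Task

The little pear-shaped soy cruet has been set down off centre on its round cast-iron stand and is close to toppling off the edge. With light pushes of the fingers, nudge it back until it stands upright in the middle of the stand with an even margin all round, then take the hand away. Never grip, lift or tip the cruet, do not push hard, and leave the stand and everything else on the counter where they are.

Things in the scene. Friction and masses are not known exactly. Their poses are not given: they have to be found in the camera images.
- cruet: lidded white ceramic soy cruet, one rigid pear shape, 0.11-0.21 kg, 64 mm tall, round about its z; foot 26 mm in diameter; widest low down: 56 mm across at 16 mm above its underside, 51 mm at 26 mm, 35 mm at 38 mm. Origin: centre of its underside. Loose on the stand. Pushed slowly at the belly it slides upright and stops when the push stops; pushed high up or fast it rocks and may tip
- stand: round dark cast-iron stand, 90 mm in diameter, 26 mm high, flat top without a rim (edge band 7 mm thick over a narrower waist), 0.6 kg, loose on the counter. Origin: centre of its underside; its top lies 26 mm above that. The cruet stands on it 23 to 29 mm off centre, in any direction. Friction everywhere is about 0.5 to 0.7
- foodcup1: green silicone food cup, empty, open at the top, 63 mm in diameter at the rim, 28 mm high, 20 g, loose on the counter, origin at the centre of its underside. Leave it alone
- foodcup2: second green silicone food cup, same size and shape as foodcup1. Leave it alone
- foodcup3: third green silicone food cup, same size and shape as foodcup1. Leave it alone
- soydish: shallow white ceramic soy dish, empty, 88 mm in diameter at the rim, 18 mm high, loose, origin at the centre of its underside. Leave it alone
- bento: closed red two-tier bento box with lid and elastic band, 180 mm long (its x) by 102 mm wide (its y) by 107 mm high, loose, to the robot's right; origin at the centre of its underside. Leave it alone
- chopstick_case: stainless steel chopstick case lying flat, 222 mm long (its x) by 32 mm by 18 mm high, loose, beyond the other things; origin at the centre of its underside. Leave it alone
- divider_rack: beech rack with a row of upright plastic dividers in its slots, 100 mm (its x) by 230 mm (its y), 84 mm high over the dividers, fixed to the counter, to the robot's left; origin at the centre of its underside
Mind the look-alikes: they are no part of the job. Of the things like the stand, leave any that is purple or yellow; of the rest the larger one is meant.

How it is judged:
By the outcome, as a careful person would: the job done as asked, in the order asked, and still so for the second after the job is handed in, with the robot touching nothing.
It also fails if it takes over 45 s, if anything falls off the work surface, if the arm or the gripper's body presses on something with over 40 N, if the wrist force passes 120 N, or if a joint passes its speed limit or range.

## Robot

A 6-joint arm with a two-finger parallel gripper is mounted at the origin on the work surface. World frame = base frame: x ahead of the robot, y to its left, z up, the work surface at z = 0. Lengths are in m, angles in rad, forces in N, time in s.
With the tool pointing down it reaches from about 0.325 to 0.75 m from the base axis. Payload 7.6 kg.
Tool frame: the origin (TCP) lies at the very end of the fingers, on their centre line; the grasp point (between the pads) lies 19 mm behind it (env.pinch_z is the distance from the TCP to the grasp point, in m); z points along the fingers, y is the direction in which the jaws open and shut (so a half turn about z gives the same grasp; the last joint's range is limited). The gripper opens to 85 mm and grips with 20 to 120 N. Pads are 22 mm wide; open, the fingers measure 114 mm over their backs; the gripper's body (76 mm by 85 mm) begins 54 mm behind the grasp point. The pads swing forward as they close: fully open they stand 13 mm farther back than shut.
Start: joints at [-0.07, 0.052, 1.401, -0, 1.689, -0.07], TCP at [0.525, 0, 0.231] pointing down, gripper open.
Joint ranges: [-2.9, 2.9], [-0.91, 2.17], [0.12, 2.37], [-1.06, 4.2], [0.26, 2.73], [-2.93, 2.93]. Speed limits (rad/s): [2.57, 2.57, 3.01, 3.14, 3.14, 3.14].

## Interface

Orientations are given as [roll, pitch, yaw] about the fixed x, y, z axes, in that order (R = Rz(yaw) Ry(pitch) Rx(roll)).
In Python, from rig import env, effector, cams, sign_off gives the robot as it stands. Calls block until the motion is done:
- env.goto(position, orientation): joint-space move of the TCP to a pose.
- env.move_straight(position, frame=None, feed=0.15, threshold=None): straight line of the TCP; frame=None keeps the orientation; feed is the mean speed in m/s. With threshold (N) it stops when the force on the tool has changed by that much, and returns True; else False.
- env.goto_joints(angles): joint-space move.
- effector.move_gripper(opening, grip_force=None): finger opening in m; grip_force is the grip in N (None keeps the last); returns when the fingers have stopped.
- env.hold(seconds).
- env.ik(position, orientation): joint angles nearest the present ones, or None.
- env.sense(): the state.
- cams.camera(name): name is "scene" or "side" or "wrist"; returns (picture, depth): 400x640x3 uint8, red, green, blue; 400x640 float32, m along the optical axis (not along the pixel's ray), 0 where there is no reading.
- cams.camera_params(name): a dict with "fx", "fy", "cx", "cy" (pixels), "pose" (4x4, takes a point from camera to world coordinates); the wrist camera has in their place "hand_eye" (4x4, takes a point from camera to tool coordinates, whose origin is the TCP and whose axes are the flange's). Camera axes: x right, y down, z forward; pixel columns grow to the right and rows downward; lengths in m; the calibration is good to about 2 mm. A picture is of the moment at which its call begins: read the wrist's pose just before it. camera_params takes no time and is no camera call.
A pose or a line that the arm cannot do raises env.IKError and nothing moves.
- sign_off(): hands the job in, once; it reports no verdict.
The state is a dict: "time_s": time; "q": joint angles; "qvel": joint speeds; "tau": joint torques, N m; "position": TCP position; "tcp_rot": TCP orientation; "contact_force": force on the tool from outside, world axes, zero at the start; "ft_torque": the same for the moment, N m; "width": finger opening in m.
Only numpy, scipy, OpenCV 4.12 (cv2) and the standard library are available. Lean on these libraries where they do the work, as an engineer would, in place of code of your own. Each camera call takes 0.05 s, during which the arm holds its last target. There are 200 camera calls.

## Working session

There is one attempt and no reset: what is moved stays moved. The work goes in short steps, each a Python script; the robot and the scene stay as the last script left them, time stands still between calls to the robot, and variables do not carry over. Pictures are saved under pics/ and viewed, about 8 in all and at most 12, crops included, and the job is handed in when it is done.

```bash
ls; mkdir -p pics; python3 - <<'E'
from rig import env, effector, cams
import cv2,numpy as np
for n in ("scene","side"):
    p,d=cams.camera(n); cv2.imwrite(f"pics/{n}0.png",p[:,:,::-1]); np.save(f"pics/{n}0.npy",d)
    print(n,cams.camera_params(n))
print(cams.camera_params("wrist")); print(env.sense()["time_s"])
E
```

```text
pics
scene {'fx': 495.3609342423018, 'fy': 495.3609342423018, 'cx': 315.6847097724274, 'cy': 202.68632684971834, 'pose': array([[ 0.78846422,  0.44930512, -0.42005842,  1.12288168],
       [ 0.61478099, -0.5969921 ,  0.51540737, -0.69313124],
       [-0.01919639, -0.66462421, -0.74693116,  1.03734191],
       [ 0.        ,  0.        ,  0.        ,  1.        ]])}
side {'fx': 490.51030924297703, 'fy': 490.51030924297703, 'cx': 320.7062718253006, 'cy': 197.61178367788602, 'pose': array([[-0.0722056 , -0.65305762,  0.75385814, -0.58235907],
       [-0.99736474,  0.05263138, -0.04993512,  0.09326378],
       [-0.00706609, -0.75547713, -0.65513692,  1.0678673 ],
       [ 0.        ,  0.        ,  0.        ,  1.        ]])}
{'fx': 335.8245055355664, 'fy': 335.8245055355664, 'cx': 319.1036079762156, 'cy': 198.0134872071446, 'hand_eye': array([[ 4.45341391e-04, -9.44272045e-01, -3.29165772e-01,
         8.53196629e-02],
       [ 9.99999812e-01,  5.58916053e-04, -2.50413332e-04,
         5.70680521e-05],
       [ 4.20434344e-04, -3.29165599e-01,  9.44272117e-01,
        -1.42512692e-01],
       [ 0.00000000e+00,  0.00000000e+00,  0.00000000e+00,
         1.00000000e+00]])}
0.1
```

View pics/scene0.png

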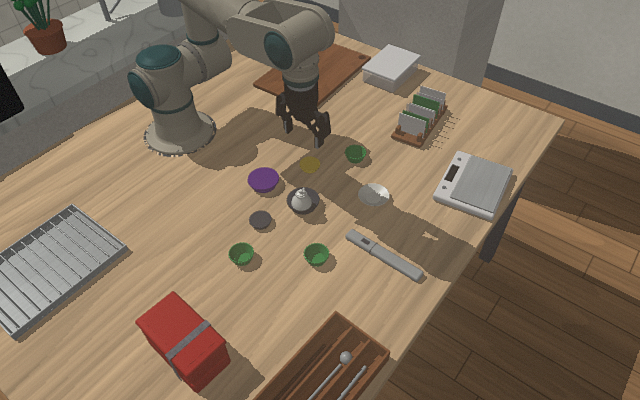

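View pics/side0.png

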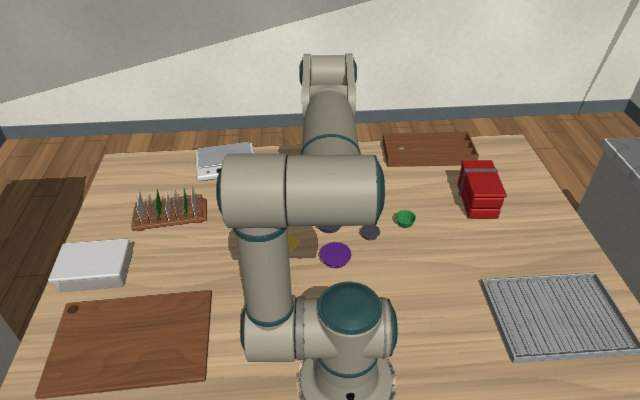

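Stand-like things in the scene view are purple at (263,180), yellow at (310,164), a small dark one at (260,220), and a larger dark one with the cruet on it at (302,199). The last fits: it isn't purple or yellow, it's the larger dark one, and it carries the cruet. I'll confirm it in a crop and locate it roughly.

```bash
cat > h.py <<'E'
import numpy as np,cv2
from rig import env,effector,cams,sign_off
from scipy.spatial.transform import Rotation as R
def cast(P,T,uv,z):
    uv=np.atleast_2d(uv).astype(float)
    d=np.c_[(uv[:,0]-P["cx"])/P["fx"],(uv[:,1]-P["cy"])/P["fy"],np.ones(len(uv))]@T[:3,:3].T
    o=T[:3,3]; return o+d*((z-o[2])/d[:,2])[:,None]
def cloud(P,T,d):
    v,u=np.indices(d.shape); c=np.stack([(u-P["cx"])/P["fx"]*d,(v-P["cy"])/P["fy"]*d,d],-1)
    return c@T[:3,:3].T+T[:3,3]
E
python3 - <<'E'
from h import *
im=cv2.imread("pics/scene0.png"); d=np.load("pics/scene0.npy"); P=cams.camera_params("scene"); T=P["pose"]
cv2.imwrite("pics/crop1.png",cv2.resize(im[140:280,220:410],None,fx=4,fy=4,interpolation=cv2.INTER_CUBIC))
for n,uv,z in(("stand",(302,199),.026),("small",(260,220),.02),("purple",(263,180),.02),("yellow",(310,164),.02),("cup",(357,154),.02),("cup",(242,255),.02),("cup",(316,254),.02),("dish",(374,194),.01)): print(n,cast(P,T,uv,z)[0].round(3))
X=cloud(P,T,d); 
print(X[180:220:3,302].round(3).tolist())
s=env.sense(); print(s["tcp_rot"])
E
```

```text
stand [ 0.516 -0.007  0.026]
small [ 0.47 -0.13  0.02]
purple [ 0.376 -0.013  0.02 ]
yellow [0.443 0.119 0.02 ]
cup [0.53  0.238 0.02 ]
cup [ 0.511 -0.242  0.02 ]
cup [ 0.658 -0.127  0.02 ]
dish [0.656 0.14  0.01 ]
[[0.456, 0.065, 0.005], [0.462, 0.058, 0.002], [0.468, 0.05, -0.0], [0.523, -0.014, 0.077], [0.532, -0.025, 0.08], [0.54, -0.034, 0.081], [0.54, -0.034, 0.07], [0.543, -0.038, 0.064], [0.546, -0.043, 0.058], [0.55, -0.047, 0.053], [0.55, -0.048, 0.041], [0.536, -0.034, 0.006], [0.539, -0.038, -0.001], [0.548, -0.048, 0.002]]
[-3.14018420e+00 -9.90564367e-05  1.57082545e+00]
```

View pics/crop1.png

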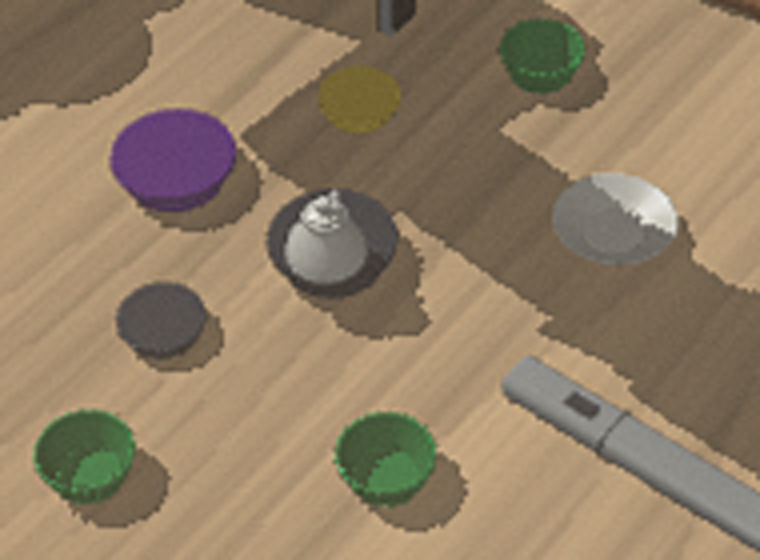

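The crop confirms it: the larger dark stand carries the cruet, which is displaced toward the lower left in the image (about −y). I'll take a closer look with the wrist camera from the present pose.

```bash
python3 - <<'E'
from h import *
s=env.sense(); p,d=cams.camera("wrist"); P=cams.camera_params("wrist")
T=np.eye(4);T[:3,:3]=R.from_euler("xyz",s["tcp_rot"]).as_matrix();T[:3,3]=s["position"]; T=T@P["hand_eye"]
np.savez("pics/w0.npz",p=p,d=d,T=T); cv2.imwrite("pics/w0.png",p[:,:,::-1])
print(T.round(3)); X=cloud(P,T,d)
m=(X[...,2]>.018)&(X[...,2]<.03)&(np.hypot(X[...,0]-.525,X[...,1]+.015)<.08)
q=X[m]; print("top",m.sum(),q.min(0),q.max(0))
E
```

```text
[[ 1.     0.001 -0.002  0.525]
 [ 0.    -0.944 -0.329  0.085]
 [-0.002  0.329 -0.944  0.373]
 [ 0.     0.     0.     1.   ]]
top 4006 [ 0.47093262 -0.04822818  0.02096348] [0.56189321 0.04171512 0.029001  ]
```

View pics/w0.png

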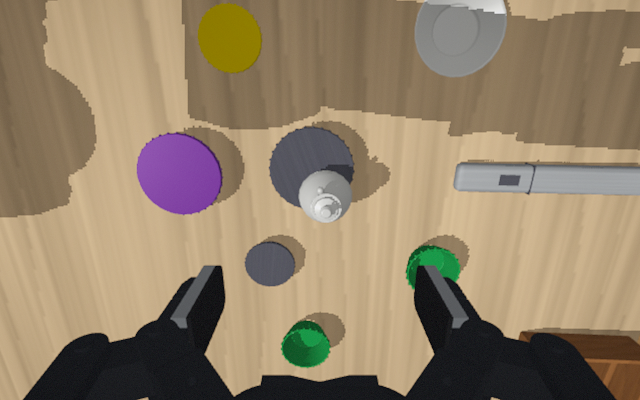

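```bash
cat >> h.py <<'E'
from scipy.optimize import least_squares
def look(name):
    s=env.sense(); p,d=cams.camera("wrist"); P=cams.camera_params("wrist")
    T=np.eye(4);T[:3,:3]=R.from_euler("xyz",s["tcp_rot"]).as_matrix();T[:3,3]=s["position"]; T=T@P["hand_eye"]
    cv2.imwrite(f"pics/{name}.png",p[:,:,::-1]); return p,d,T
def measure(p,d,T,c0=(.517,-.003)):
    P=cams.camera_params("wrist"); X=cloud(P,T,d); near=np.hypot(X[...,0]-c0[0],X[...,1]-c0[1])<.085
    hsv=cv2.cvtColor(p,cv2.COLOR_RGB2HSV)
    top=(near&(X[...,2]>.0225)&(X[...,2]<.030)).astype(np.uint8)
    cr=(near&(X[...,2]>.034)&(X[...,2]<.1)).astype(np.uint8)
    cs=max(cv2.findContours(top,0,cv2.CHAIN_APPROX_NONE)[0],key=cv2.contourArea)[:,0]
    away=cv2.dilate(cr,np.ones((9,9)))[cs[:,1],cs[:,0]]==0
    E=cast(P,T,cs[away],.026)[:,:2]
    f=least_squares(lambda v:np.hypot(E[:,0]-v[0],E[:,1]-v[1])-v[2],[*c0,.045],loss="soft_l1",f_scale=.001)
    Q=X[cr>0]; h=Q[:,2]-.026; k=(h>.018)&(h<.038); Q=Q[k]; h=h[k]
    r=np.interp(h,[.016,.026,.038],[.028,.0255,.0175])
    g=least_squares(lambda v:np.hypot(Q[:,0]-v[0],Q[:,1]-v[1])-r,Q[:,:2].mean(0),loss="soft_l1",f_scale=.001)
    # silhouette: belly rim cast on its widest height
    cc=max(cv2.findContours(cr,0,cv2.CHAIN_APPROX_NONE)[0],key=cv2.contourArea)[:,0]
    S=cast(P,T,cc,.042)[:,:2]; far=S[:,1]>g.x[1]-.005   # side towards the camera
    S=S[far]; b=least_squares(lambda v:np.hypot(S[:,0]-v[0],S[:,1]-v[1])-.028,g.x,loss="soft_l1",f_scale=.001)
    print("stand",f.x.round(4),"rms",np.sqrt((f.fun**2).mean()).round(4),len(E))
    print("cruet surf",g.x.round(4),np.abs(g.fun).mean().round(4),"sil",b.x.round(4),np.abs(b.fun).mean().round(4),"ztop",X[...,2][cr>0].max().round(3),len(Q))
    print("offset surf",(g.x-f.x[:2]).round(4),np.hypot(*(g.x-f.x[:2])).round(4),"sil",(b.x-f.x[:2]).round(4))
    return f.x[:2],g.x,b.x
E
python3 - <<'E'
from h import *
z=np.load("pics/w0.npz"); measure(z["p"],z["d"],z["T"])
E
```

```text
stand [ 0.5162 -0.0039  0.0445] rms 0.0006 193
cruet surf [ 0.531  -0.0283] 0.0004 sil [ 0.531  -0.0291] 0.0005 ztop 0.092 1096
offset surf [ 0.0148 -0.0244] 0.0286 sil [ 0.0147 -0.0252]
```

Measurements are consistent: stand radius 44.5 mm against 45 given, cruet top at 0.092 against 0.090, offset 28.6 mm. The plan is to hold the fingers 30 mm apart as a cradle behind the belly, just above the stand. I'll push slowly toward the centre, stop short, and re-measure.

```bash
sed -i 's/^    cr=(near&/    cr=((np.hypot(X[...,0]-c0[0],X[...,1]-c0[1])<.065)\&(p.max(2)>70)\&/' h.py
cat >> h.py <<'E'
VIEW=([.525,0,.231],[np.pi,0,1.5708])
def push(stand,cruet,stop,w=.030,z=.031,start=.088,feed=.015):
    """cradle of two fingers pushes along cruet->stand; stop = final distance of finger axis from stand centre"""
    u=(cruet-stand)/np.hypot(*(cruet-stand)); at=lambda s,h:[*(stand+u*s),h]
    o=[np.pi,0,np.arctan2(-u[1],-u[0])]
    effector.move_gripper(w); env.goto(at(start,.15),o); env.move_straight(at(start,z),feed=.08)
    c0=env.sense()["contact_force"]; print("descended",c0.round(2),env.sense()["width"])
    hit=env.move_straight(at(stop+.012,z),feed=feed,threshold=8)
    s=env.sense(); print("hit",hit,s["position"].round(4),(s["contact_force"]-c0).round(2))
    if not hit: hit=env.move_straight(at(stop,z),feed=.01,threshold=8)
    s=env.sense(); print("hit",hit,s["position"].round(4),(s["contact_force"]-c0).round(2),s["time_s"])
    return at,o
def retreat(at,z=.031,start=.088):
    env.move_straight(at(start,z),feed=.04); env.move_straight(at(start,.15),feed=.12); env.goto(*VIEW)
    print("t",env.sense()["time_s"])
E
python3 - <<'E'
from h import *
st=np.array([.5162,-.0039]); c=np.array([.531,-.0285])
at,o=push(st,c,.041)
p,d,T=look("w1"); np.savez("pics/w1.npz",p=p,d=d,T=T)
print(env.sense()["time_s"])
E
```

```text
descended [-0.23  1.11 -0.27] 0.03024735885846036
hit False [ 0.5436 -0.0494  0.031 ] [ 1.17 -1.8   1.21]
hit False [ 0.5373 -0.039   0.031 ] [ 1.12 -2.04  1.07] 6.8917
6.9417
```

View pics/w1.png

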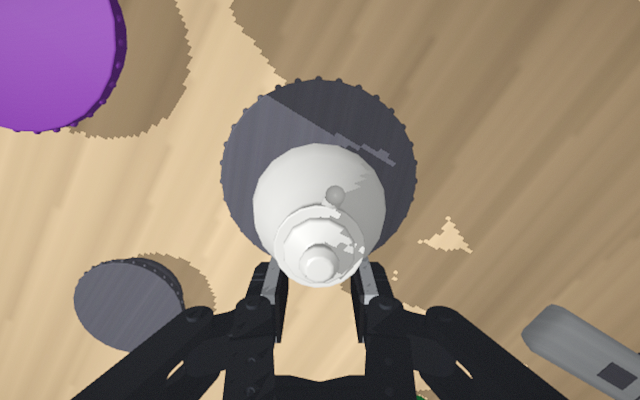

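The cruet is upright in the cradle, belly centred near (320,205), on the stand centred near (318,165). Contact force is about 2 N. Measuring from this close view.

```bash
python3 - <<'E'
from h import *
z=np.load("pics/w1.npz"); st,g,b=measure(z["p"],z["d"],z["T"])
u=np.array([.0148,-.0246]);u/=np.hypot(*u)
s=env.sense()["position"][:2]
print("along/lateral: cruet",(g-st)@u,(b-st)@u,np.cross(u,g-st),"finger",(s-st)@u,np.cross(u,s-st))
E
```

```text
stand [ 0.5159 -0.0035  0.0445] rms 0.0004 469
cruet surf [ 0.5201 -0.01  ] 0.0012 sil [ 0.5202 -0.0101] 0.0003 ztop 0.1 7121
offset surf [ 0.0043 -0.0065] 0.0078 sil [ 0.0043 -0.0066]
along/lateral: cruet 0.007758471159107071 0.00789572246178764 0.00033295970211927404 finger 0.041515631393995486 8.313415121802628e-05<stdin>:5: DeprecationWarning: Arrays of 2-dimensional vectors are deprecated. Use arrays of 3-dimensional vectors instead. (deprecated in NumPy 2.0)
```

The stand hasn't moved. 7.8 mm remain along the push line, with 0.3 mm lateral error.

```bash
python3 - <<'E'
from h import *
st=np.array([.5162,-.0039]); c=np.array([.531,-.0285]); u=(c-st)/np.hypot(*(c-st)); at=lambda s,h:[*(st+u*s),h]
print(env.move_straight(at(.041-.0075,.031),feed=.01,threshold=8)); env.hold(.3)
s,g,b=measure(*look("w2")); print("along",(g-s)@u,(b-s)@u,env.sense()["contact_force"].round(2))
r=((g-s)@u+(b-s)@u)/2
if .0006<r<.003:
    env.move_straight(at(.041-.0075-r,.031),feed=.01,threshold=8); env.hold(.3); measure(*look("w3"))
env.move_straight(at(.043,.031),feed=.02); retreat(at); measure(*look("w4"))
p,_=cams.camera("scene"); cv2.imwrite("pics/s4.png",cv2.resize(p[140:280,220:410,::-1],None,fx=2.2,fy=2.2))
a=cv2.imread("pics/w4.png")[80:280,120:520]; cv2.imwrite("pics/end.png",np.vstack([a[:,:],cv2.resize(p[140:280,220:410,::-1],(400,295))]))
E
```

```text
False
stand [ 0.5158 -0.0034  0.0445] rms 0.0005 456
cruet surf [ 0.5162 -0.0034] 0.0012 sil [ 0.5163 -0.0036] 0.0003 ztop 0.1 7095
offset surf [ 0.0004 -0.    ] 0.0004 sil [ 0.0005 -0.0002]
along 0.0002576629281576495 0.00040763116360999625 [ 0.86 -0.59  0.51]
t 11.925
stand [ 0.5163 -0.0039  0.0445] rms 0.0005 257
cruet surf [ 0.5161 -0.0037] 0.0004 sil [ 0.5161 -0.0045] 0.0004 ztop 0.091 1176
offset surf [-0.0002  0.0003] 0.0003 sil [-0.0002 -0.0005]
```

View pics/end.png

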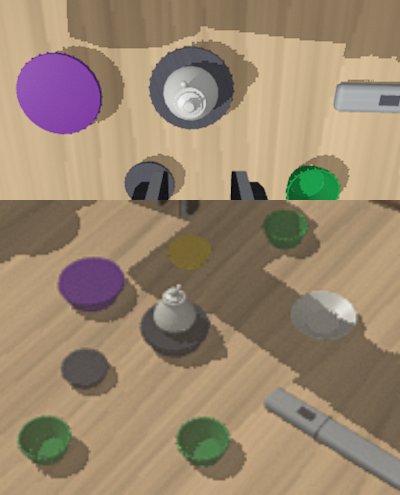

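The cruet stands upright in the middle of the stand, the hand is clear, and the nearby things are where they were. Handing in.

```bash
python3 -c "
from rig import sign_off
print(sign_off())"
```

```text
the job is handed in; nothing more can be done
None
```

The cruet now stands upright in the middle of the larger dark stand, and I've handed the job in. I pushed it there slowly at the belly with two fingers held 30 mm apart, from 28.6 mm off centre, then backed the hand away.

- **Centring:** the last check after the hand was clear put the cruet 0.3 mm off centre from its surface and 0.5 mm off from its outline.
- **Stand:** it measured within 0.1 mm of where it started.
- **Force and time:** my readings between pushes showed about 2 N at most, and the 8 N guard never tripped. The whole job took about 12 s of the 45 s.
- **Other things:** the nearby things looked unmoved in the final pictures. The bento and the rack, which I never came near, and most of the chopstick case were outside those views.
- **Disagreement:** the close-up views read the cruet's top at 0.100 m instead of 0.090 m, possibly because part of the gripper was in view. The clear final view gave 0.091 m, and the centre estimates agreed throughout.

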